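Crank the bin lift level with the roller deck

ROBOT

A 6-joint arm with a two-finger parallel gripper is mounted at the origin on the work surface. World frame = base frame: x ahead of the robot, y to its left, z up, the work surface at z = 0. Lengths are in mm, angles in rad, forces in N, time in s.
With the tool pointing down it reaches from about 275 to 750 mm from the base axis. Payload 10.2 kg.
Tool frame: the origin (TCP) lies on the centre line of the jaws, within the pads' length; the fingertips stand 22 mm ahead of it and the grasp point (between the pads) lies 3 mm ahead of it (manip.finger_overhang is the z of the fingertips in the tool frame, in mm); z points along the fingers, y is the line along which they close (so a half turn about z gives the same grasp; the last joint's range is limited). The gripper opens to 85 mm and grips with 20 to 120 N. Pads are 22 mm wide; open, the fingers measure 114 mm over their backs; the gripper's body (76 mm by 85 mm) begins 54 mm behind the grasp point. The pads swing forward as they close: fully open they stand 13 mm farther back than shut.
Start: joints at [0.933, 0.313, 1.498, -0, 1.331, -0.223], TCP at [211.592, 480.479, 253.294] pointing down, gripper open.
Joint ranges: [-2.94, 2.94], [-0.97, 2.17], [0.19, 2.56], [-1.23, 4.37], [0.02, 3.11], [-2.88, 2.88]. Speed limits (rad/s): [2.39, 2.39, 3.01, 3.14, 3.14, 3.14].

INTERFACE

Orientations are given as a rotation vector (axis times angle).
In Python, from rig import manip gives the robot as it stands.
- The arm moves only by the tool move_arm, never from a script. Its argument "targets" is a list of rows, each an object with "xyz": the shift along the world's x, y, z in m, a list of three; "twist": the turn about the world's z in rad. A call has 1 to 20 rows; each row is the pose to reach, as a shift and turn from the pose commanded when the call began; what a row does not reach only later rows make up. A row lasts 1/10 s, in which the tool goes at most 50 mm and 8.59 degrees, less where a joint would pass 70% of its speed; a pose out of reach is approached as far as the arm can. A call with a gripper value outside its range is refused whole. "fingers" is the opening, from 0 (shut) to 1 (fully open), set as the call begins (left out, the last holds). The fingers move at their own pace and stop on an object; "grip_force" is the grip in N (left out, the last holds). Time passes only in rows, so rows that repeat a pose let the fingers close. It gives the time, the measured TCP pose, the force, the opening and the grip force at its end, in the units of the state.
- manip.sense(): the state, without advancing time (a new reading comes with each control period).
- manip.capture(name): name is "side" or "top"; returns a dict with "img" (420x560x3 uint8, blue, green, red), "fx", "fy", "cx", "cy" (pixels), "rvec" (rotation vector, rad) and "tvec" (3), from world to camera coordinates, as OpenCV has them. Camera axes: x right, y down, z forward; pixel columns grow to the right and rows downward; lengths in mm; the calibration is good to about 2 mm. A picture is of the moment at which its call begins. There is no depth.
- manip.finish_job(): hands the job in; it is judged then, once.
The state is a dict: "time": time; "joint_positions": joint angles; "qd": joint speeds; "joint_torque": joint torques, N m; "ee_pos": TCP position; "tool_rot": TCP orientation; "ft_force": force on the tool from outside, world axes, zero at the start; "torque": the same for the moment, N m; "grip_width": finger opening in mm; "finger_force": force on a finger pad.
Only numpy, scipy, OpenCV 4.12 (cv2) and the standard library are available. Lean on these libraries where they do the work, as an engineer would, in place of code of your own. Each camera call takes 0.05 s, during which the arm holds its last target. There are 200 camera calls.

TASK

Fit the loose hand crank onto the square shaft end of the bin lift, pushed fully home, and wind it until the lift plate under the blue bin is level with the roller deck beside it. Feel for the square with a light touch and never force the crank; leave it seated upright on the shaft, let go, and leave the other things on the table where they are.

Things in the scene. Friction and masses are not known exactly. Their poses are not given: they have to be found in the camera images.
- station: fixed bin lift on a dark steel base plate 240 x 620 x 10 mm; origin on the table under the shaft axis, z up. At the origin a blue gearbox 110 x 110 mm, 70 mm tall, with the brass shaft end upright on it. The lift plate stands 270 mm to its -y side, the roller deck beyond it (375 to 515 mm). No other part of the station within 190 mm of the shaft axis rises above 60 mm
- shaft_seat (a point): point on the vertical shaft axis, top of the round steel shoulder (radius 30 mm, 80 mm above the table), where the underside of a fully seated crank hub rests. Axes as the station's; it does not turn with the shaft
- shaft_tip (a point): tip of the brass shaft end, 121 mm above the table. Below it: an 11 mm tall centring cone (radius 4 mm at the tip, 7.8 mm over its lowest 3 mm), then the 16 mm square, 30 mm tall (110 down to 80 mm above the table). How far the square is turned about its axis differs from run to run and is not reported by any axis here: it can be seen, or felt for
- lift_level (a point): centre of the upper face of the lift plate (190 x 150 x 12 mm, yellow edges, carrying a fixed blue bin 70 mm tall), which moves straight up and down. Winding the shaft clockwise seen from above raises it 15 mm a turn. It starts 20 to 31 mm below the deck, stays where left; its travel ends 15 mm above deck level. The shaft turns stiffly (0.12 N m)
- deck_level (a point): fixed point on top of the roller deck's first roller, the one next to the lift (six aluminium rollers between yellow rails, all 117 mm above the table): the height that lift_level must reach
- crank: loose hand crank, about 0.4 kg, standing upright on its hub; its centre of mass lies in the hub. Origin = centre of the hub's underside; x = along the arm towards the knob, z = up. Hub: dark steel, 40 x 40 mm, 50 mm tall. Arm: 18 mm wide bar, 34 to 46 mm above the underside. Push it on and wind it lightly: pushing or pulling hard sideways at the knob jams the socket on the shaft
- crank_socket (a point): centre of the mouth of the socket in the hub's underside (= the crank's origin): 18.6 mm square, 44 mm deep, sides parallel to the crank's x and y. It fits the shaft at every quarter turn with 2.6 mm play; turned more than about 8 degrees off, the hub stays up on the square's corners with its underside 110 mm above the table, and drops when turned to fit
- crank_boss (a point): centre of the top of the red grip block on the hub, 80 mm above the hub's underside. The block is 36 mm (crank x) by 26 mm (crank y) and 30 mm tall (50 to 80 mm above the underside)
- crank_knob (a point): centre of the top of the crank's upright red knob: 24 mm diameter, 50 mm tall (from 50 to 100 mm above the hub's underside), 90 mm from the hub's axis, spinning freely on its own vertical axis
- tape: bystander: cream roll of tape lying flat, 90 mm diameter, 36 mm tall; origin under its centre
- scanner: bystander: black hand terminal 150 x 50 x 22 mm; origin under its centre
- smallbin: bystander: small blue open bin 150 x 110 x 70 mm; origin under its centre
- carton: bystander: brown carton 120 x 100 x 90 mm; origin under its centre
- jar: bystander: jar 60 mm diameter, 85 mm tall, yellow cap; origin under its centre
- wrench: bystander: wrench lying flat on the table
There are look-alikes about, which are no part of the job. Of the things like the crank, leave any that is pink; of the rest the larger one is meant.

How it is judged:
By the outcome, as a careful person would: the job done as asked, in the order asked, and still so for the second after the job is handed in, with the robot touching nothing.
It also fails if it takes over 72 s, if anything falls off the work surface, if the arm or the gripper's body presses on something with over 40 N, if the wrist force passes 120 N, or if a joint passes its speed limit or range.

## Working session

There is one attempt and no reset: what is moved stays moved. The work goes in short steps, Python scripts to look and compute and a tool call to move; the robot and the scene stay as the last step left them, time stands still between calls to the robot, and variables do not carry over. Pictures are saved under pics/ and viewed, at most 10 in all, crops included, and the job is handed in when it is done.

Besides the shell and the picture viewer there is one more tool, called after "Call:" by a JSON object that holds its "name" and its "arguments". move_arm: Moves the arm, as the interface text tells. Its arguments: {"type":"object","properties":{"targets":{"type":"array","items":{"type":"object","properties":{"xyz":{"type":"array","items":{"type":"number"}},"twist":{"type":"number"}}}},"fingers":{"type":"number"},"grip_force":{"type":"number"}},"required":["targets"]}

```bash
mkdir -p pics
cat > h.py <<'E'
import numpy as np,cv2
from rig import manip
def snap(n,fn):
    c=manip.capture(n); cv2.imwrite('pics/'+fn+'.png',c['img']); np.save('pics/'+fn+'.npy',{k:v for k,v in c.items() if k!='img'},allow_pickle=True); return c
def load(fn): return np.load('pics/'+fn+'.npy',allow_pickle=True).item()
def ray(c,p):
    R=cv2.Rodrigues(np.array(c['rvec'],float))[0]; t=np.array(c['tvec'],float).ravel()
    d=R.T@np.array([(p[0]-c['cx'])/c['fx'],(p[1]-c['cy'])/c['fy'],1]); return -R.T@t,d/np.linalg.norm(d)
def atz(c,p,z):
    o,d=ray(c,p); return o+d*(z-o[2])/d[2]
def tri(c1,p1,c2,p2):
    o1,d1=ray(c1,p1);o2,d2=ray(c2,p2)
    s=np.linalg.lstsq(np.c_[d1,-d2],o2-o1,rcond=None)[0]; a=o1+s[0]*d1;b=o2+s[1]*d2
    return (a+b)/2,np.linalg.norm(a-b)
def proj(c,P): 
    return cv2.projectPoints(np.array(P,float).reshape(-1,1,3),np.array(c['rvec'],float),np.array(c['tvec'],float),np.array([[c['fx'],0,c['cx']],[0,c['fy'],c['cy']],[0,0,1.]]),None)[0].reshape(-1,2)
E
python3 - <<'E'
from h import *
for n in ('top','side'):
    c=snap(n,n+'0'); print(n,ray(c,(280,210)),c['fx'])
print(manip.sense())
a=cv2.imread('pics/top0.png');b=cv2.imread('pics/side0.png')
E
```

```text
top (array([ 313.88022361,   35.43813038, 1568.22998091]), array([ 9.06669715e-02,  2.73102720e-04, -9.95881231e-01])) 489.7985678549892
side (array([-327.65723067, 1165.2111965 ,  874.70357183]), array([ 0.48202596, -0.73275393, -0.48033599])) 481.7531124376793
{'time': 0.1, 'joint_positions': array([ 9.32605678e-01,  3.13423036e-01,  1.49833293e+00,  3.18968839e-05,
        1.33104524e+00, -2.23368463e-01]), 'qd': array([ 0.00131776, -0.00253137, -0.00249979,  0.00192994, -0.00237819,
       -0.0001115 ]), 'joint_torque': array([ 2.03474039e-03, -4.12898254e+01, -2.60141551e+01, -2.09291593e-04,
        3.06674672e-03,  6.35084007e-05]), 'ee_pos': array([211.45502809, 480.31202145, 252.78807259]), 'tool_rot': array([-6.46841146e-01, -3.07373560e+00,  1.70435245e-03]), 'ft_force': array([-0.59945209,  0.42904343,  0.07843031]), 'torque': array([ 0.01292906, -0.00898513,  0.02187067]), 'finger_force': 0.0, 'grip_width': 85.49232900246513}
```

View pics/top0.png

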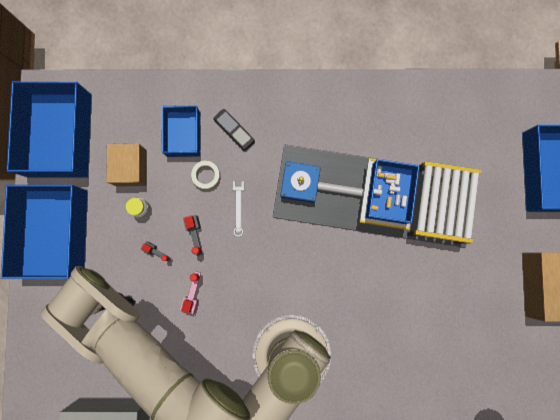

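View pics/side0.png

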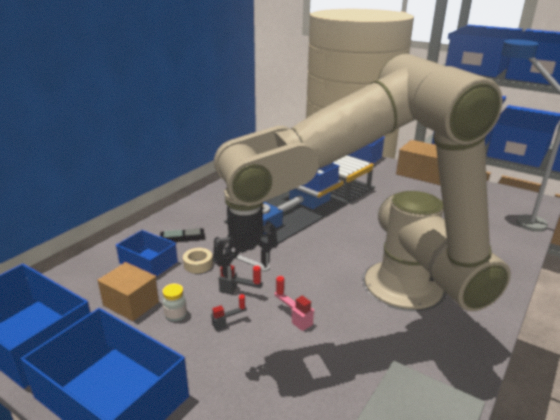

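Top view, crank-like things: dark with red at (193,235), a smaller dark one at (155,252), and a pink one at (190,293). The non-pink, larger one at (193,235) fits. The gearbox is at (300,182) and the deck at (447,203). I'll confirm in an enlarged crop.

Run:
```python
from h import *
a=cv2.imread('pics/top0.png');b=cv2.imread('pics/side0.png')
r=lambda i,x,y,w,h,s:cv2.resize(i[y:y+h,x:x+w],(w*s,h*s),interpolation=cv2.INTER_CUBIC)
o=np.zeros((600,800,3),np.uint8)
o[:300,:400]=r(a,140,210,80,60,5)   # top cranks  5x
o[:300,400:]=r(a,270,150,80,60,5)   # shaft
o[300:,:400]=r(b,205,250,100,75,4)
o[300:,400:]=r(b,250,170,100,75,4)
cv2.imwrite('pics/c0.png',o)
```

```text
(no output)
```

View pics/c0.png

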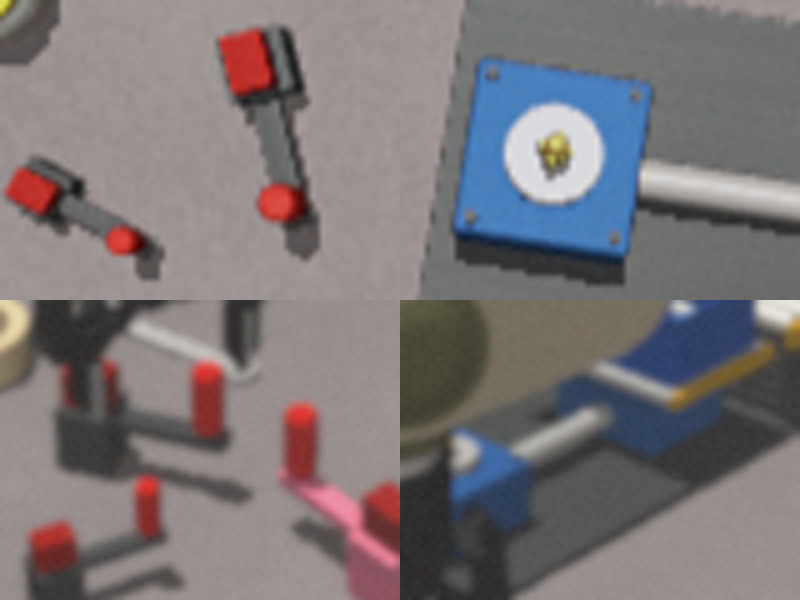

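The crop confirms it: the large dark crank has its boss top at about (189,222) and its knob at (196,250) in the top view. In the side view the knob top is at (257,268). Now to compute positions.

Run:
```python
from h import *
t=load('top0');s=load('side0')
print('knob tri',tri(t,(195.8,250),s,(257,267.5)), atz(t,(195.8,250),100))
b=atz(t,(189,222.2),80);k=atz(t,(195.8,250),100);print('boss',b,k,np.hypot(*(k-b)[:2]),np.arctan2(*(k-b)[1::-1]))
# gearbox top corners z70
g=np.array([(484,62),(650,85),(628,255),(460,232)])
G=np.array([atz(t,(270+(x-400)/5,150+y/5),70) for x,y in g]);print(G,G.mean(0))
print('shoulder',atz(t,(270+154/5,150+153/5),80),'tip',atz(t,(270+155/5,150+145/5),121))
d=G[0]-G[3];print(np.arctan2(d[1],d[0])); d=G[0]-G[1];print(np.arctan2(d[0],-d[1]),np.arctan2(-d[0],d[1]))
R=cv2.Rodrigues(manip.sense()['tool_rot'])[0];print(R, np.arctan2(R[1,1],R[0,1]))
```

```text
knob tri (array([325.57676573, 287.33066302,  93.90389434]), np.float64(3.2565394078099583)) [326.89079914 287.18346316 100.        ]
boss [411.35333547 313.03240443  80.        ] [326.89079914 287.18346316 100.        ] 88.32942776508176 -2.844603539093302
[[598.57321966  15.11824499  70.        ]
 [584.31017064 -87.70781032  70.        ]
 [478.34700225 -73.56560661  70.        ]
 [492.35441672  29.79144688  70.        ]] [538.39620231 -29.09093127  70.        ]
shoulder [540.11467015 -27.7584927   80.        ] tip [538.70825182 -26.6233026  121.        ]
-0.13727249320544951
3.0037616902197755 -0.1378309633700176
[[-9.15184828e-01  4.03033716e-01 -7.44876222e-04]
 [ 4.03034294e-01  9.15184381e-01 -9.52224737e-04]
 [ 2.97920410e-04 -1.17167229e-03 -9.99999269e-01]] 1.1559667225927661
```

Call:
{"name": "move_arm", "arguments": {"targets": [{"xyz":[0.05,-0.042,0],"twist":0.14},{"xyz":[0.09,-0.075,-0.01],"twist":0.28},{"xyz":[0.13,-0.11,-0.02],"twist":0.42},{"xyz":[0.165,-0.14,-0.03],"twist":0.56},{"xyz":[0.19,-0.16,-0.06],"twist":0.68},{"xyz":[0.2,-0.1675,-0.085],"twist":0.712},{"xyz":[0.2,-0.1675,-0.1],"twist":0.712},{"xyz":[0.2,-0.1675,-0.1],"twist":0.712},{"xyz":[0.2,-0.1675,-0.1],"twist":0.712}], "fingers": 1, "grip_force": 40}}

```text
time: 1.0
ee_pos: [411.4, 313.3, 153.8]
tool_rot: [0.465, -3.107, -0.0]
ft_force: [0.1, 0.3, 0.4]
grip_width: 85.5
finger_force: 0.0
```

Run:
```python
from h import *
c=snap('top','top1');d=snap('side','side1');s=manip.sense();print(s['time'],s['ee_pos'],s['joint_positions'],s['tool_rot'])
a=c['img'];b=d['img']
r=lambda i,x,y,w,h,S:cv2.resize(i[y:y+h,x:x+w],(400,300),interpolation=cv2.INTER_CUBIC)
o=np.zeros((600,800,3),np.uint8)
o[:300,:400]=r(a,140,190,120,90,5)
o[:300,400:]=r(a,288,168,26.67.__int__()-2,18,5)
o[300:,:400]=r(b,190,220,120,90,4)
o[300:,400:]=r(b,245,160,100,75,4)
cv2.imwrite('pics/c1.png',o)
```

```text
1.1 [411.53837421 313.84898189 154.70627645] [ 4.24845161e-01  3.95946303e-01  1.65511152e+00  1.00859477e-04
  1.08827926e+00 -1.44426529e+00] [-4.66463706e-01  3.10459905e+00  1.09882114e-03]
```

View pics/c1.png

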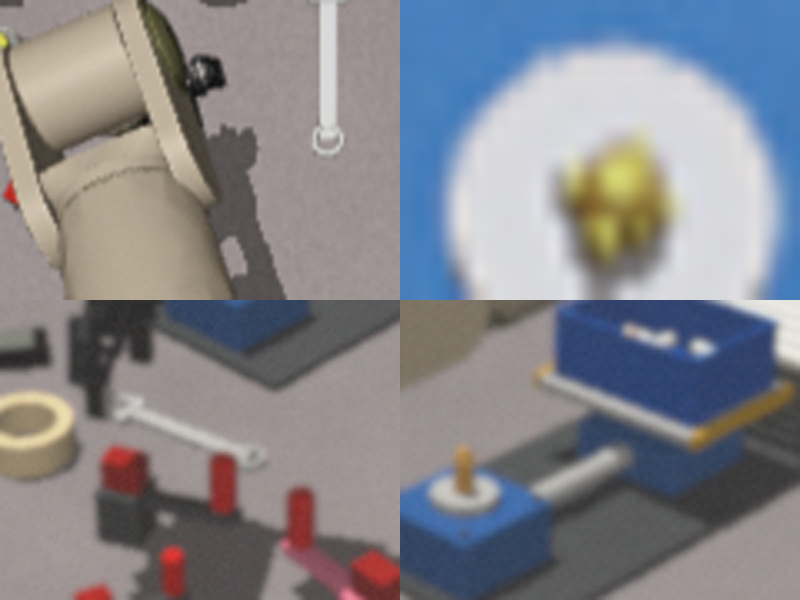

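The side view shows the boss top at about (227.5,266.5), the knob at (256.6,267.4), the shaft tip at (260.8,198) and the shoulder centre at (261,207.8). In the top view, the square's corners show as a diamond turned about 17°.

Run:
```python
from h import *
t=load('top1');s=load('side1')
print('knob',tri(t,(195.8,250),s,(256.6,267.4)))
print('boss',tri(t,(189,222.2),s,(227.5,266.5)))
C=np.array
tip=(288+222/16.667,168+180/16.667); print('tip',tip,tri(t,tip,s,(260.75,198)))
sh=(288+212/16.667,168+(45+370)/2/16.667)
print('shoulder',tri(t,(270+154/5,150+153/5),s,(261,207.8)),atz(t,(270+154/5,150+153/5),80))
# reprojection of hypotheses
S=[540,-27.8]
print(proj(s,[S+[80],S+[121]]),proj(t,[S+[80],S+[121]]))
# shoulder fit: white pixels
a=cv2.imread('pics/top1.png')[165:195,285:318].astype(int)
m=(a.min(2)>150).astype(np.uint8); ys,xs=np.nonzero(m)
h=cv2.convexHull(np.c_[xs,ys].astype(np.int32)); (c,ax,an)=cv2.fitEllipse(h); print('ell',c[0]+285,c[1]+165,ax, atz(t,(c[0]+285,c[1]+165),80))
```

```text
knob (array([326.05081675, 287.6021319 ,  94.13630405]), np.float64(2.124503845086579))
boss (array([410.43486034, 312.70126448,  77.70373686]), np.float64(2.589315497049172))
tip (301.3197336053279, 178.79978400431992) (array([539.26422005, -28.62238854, 113.81653459]), np.float64(2.741389666739483))
shoulder (array([539.29100522, -28.90747491,  75.37069595]), np.float64(3.5800136405450926)) [540.11467015 -27.7584927   80.        ]
[[260.12603345 206.6408888 ]
 [260.02256512 196.12870185]] [[300.81360125 180.63701812]
 [301.39347205 178.57262146]]
ell 300.3544692993164 180.2631139755249 (19.436609268188477, 19.75592803955078) [541.15628395 -26.39365391  80.        ]
```

Call:
{"name": "move_arm", "arguments": {"targets": [{"xyz":[-0.0005,-0.0005,-0.03]},{"xyz":[-0.0005,-0.0005,-0.06]},{"xyz":[-0.0005,-0.0005,-0.078]},{"xyz":[-0.0005,-0.0005,-0.078]}]}}

```text
invalid input at $.targets[0]: expected keys xyz, twist
```

Call:
{"name": "move_arm", "arguments": {"targets": [{"xyz":[0,0,0]},{"xyz":[0,0,0]},{"xyz":[0,0,0]},{"xyz":[0,0,0]},{"xyz":[0,0,0]},{"xyz":[0,0,0]}], "fingers": 0, "grip_force": 40}}

```text
invalid input at $.targets[0]: expected keys xyz, twist
```

Call:
{"name": "move_arm", "arguments": {"targets": [{"xyz":[-0.0005,-0.0005,-0.03],"twist":0},{"xyz":[-0.0005,-0.0005,-0.06],"twist":0},{"xyz":[-0.0005,-0.0005,-0.078],"twist":0},{"xyz":[-0.0005,-0.0005,-0.078],"twist":0}]}}

```text
time: 1.5
ee_pos: [410.0, 312.8, 74.4]
tool_rot: [0.467, -3.104, 0.001]
ft_force: [-0.3, -0.2, 1.7]
grip_width: 85.5
finger_force: 0.0
```

Call:
{"name": "move_arm", "arguments": {"targets": [{"xyz":[0,0,0],"twist":0},{"xyz":[0,0,0],"twist":0},{"xyz":[0,0,0],"twist":0},{"xyz":[0,0,0],"twist":0},{"xyz":[0,0,0],"twist":0},{"xyz":[0,0,0],"twist":0}], "fingers": 0, "grip_force": 40}}

```text
time: 2.1
ee_pos: [411.5, 312.8, 76.0]
tool_rot: [-0.465, 3.106, 0.001]
ft_force: [-0.9, 1.7, 6.8]
grip_width: 25.6
finger_force: 44.2
```

Call:
{"name": "move_arm", "arguments": {"targets": [{"xyz":[0,0,0.03],"twist":0},{"xyz":[0,0,0.07],"twist":0},{"xyz":[0.01,-0.015,0.11],"twist":0},{"xyz":[0.025,-0.05,0.14],"twist":0.02},{"xyz":[0.04,-0.09,0.15],"twist":0.06},{"xyz":[0.055,-0.13,0.15],"twist":0.1},{"xyz":[0.07,-0.17,0.15],"twist":0.14},{"xyz":[0.085,-0.21,0.15],"twist":0.185},{"xyz":[0.1,-0.25,0.15],"twist":0.185},{"xyz":[0.115,-0.29,0.15],"twist":0.185},{"xyz":[0.125,-0.325,0.15],"twist":0.185},{"xyz":[0.129,-0.341,0.15],"twist":0.185},{"xyz":[0.129,-0.341,0.15],"twist":0.185},{"xyz":[0.129,-0.341,0.15],"twist":0.185},{"xyz":[0.129,-0.341,0.15],"twist":0.185}]}}

```text
time: 3.6
ee_pos: [539.7, -27.3, 225.2]
tool_rot: [0.752, -3.05, -0.001]
ft_force: [0.1, -0.1, -3.7]
grip_width: 25.4
finger_force: 42.2
```

Run:
```python
from h import *
c=snap('top','top2');d=snap('side','side2');s=manip.sense();print(s['time'],s['ee_pos'],s['joint_positions'],s['ft_force'],s['torque'],s['grip_width'])
a=c['img'];b=d['img']
r=lambda i,x,y,w,h:cv2.resize(i[y:y+h,x:x+w],(400,600),interpolation=cv2.INTER_CUBIC)
o=np.zeros((600,800,3),np.uint8)
o[:,:400]=r(a,260,140,80,120)
o[:,400:]=r(b,220,140,80,120)
cv2.imwrite('pics/c2.png',o)
```

```text
3.7 [539.88295136 -27.40640209 225.3420297 ] [-2.67608128e-01  3.69623120e-01  1.49355087e+00  1.24862155e-04
  1.27856890e+00 -2.32214616e+00] [ 0.58069549 -0.94813142 -2.56642834] [ 0.02250195 -0.03672887 -0.03860773] 25.2168080177318
```

View pics/c2.png

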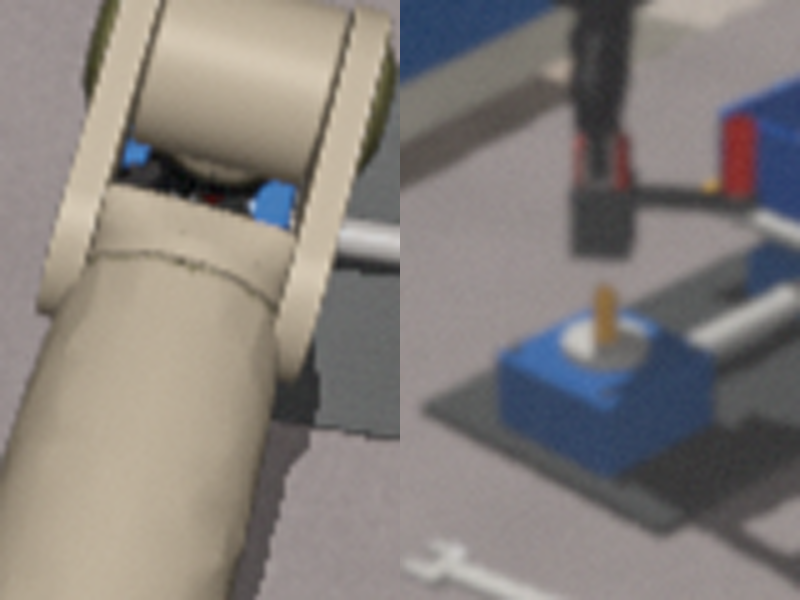

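The side view shows the hub bottom centre about 0.7 px left of the shaft, which is roughly 2 mm. I'll shift slightly and lower it over the cone.

Call:
{"name": "move_arm", "arguments": {"targets": [{"xyz":[-0.001,-0.0012,-0.012],"twist":0},{"xyz":[-0.001,-0.0012,-0.022],"twist":0},{"xyz":[-0.001,-0.0012,-0.029],"twist":0},{"xyz":[-0.001,-0.0012,-0.033],"twist":0},{"xyz":[-0.001,-0.0012,-0.035],"twist":0},{"xyz":[-0.001,-0.0012,-0.036],"twist":0},{"xyz":[-0.001,-0.0012,-0.036],"twist":0}]}}

```text
time: 4.4
ee_pos: [539.1, -29.7, 189.4]
tool_rot: [-0.75, 3.051, 0.0]
ft_force: [-0.2, 0.7, -3.3]
grip_width: 25.0
finger_force: 42.3
```

```bash
python3 -c "
from h import *
s=manip.sense();print(s['ee_pos'],s['ft_force'],s['torque'])"
```

```text
[539.10688901 -29.65222898 189.3978993 ] [-0.21474664  0.67527795 -3.2860505 ] [ 0.15529455  0.06871244 -0.00138359]
```

Call:
{"name": "move_arm", "arguments": {"targets": [{"xyz":[0,0,-0.001],"twist":0},{"xyz":[0,0,-0.002],"twist":0},{"xyz":[0,0,-0.003],"twist":0},{"xyz":[0,0,-0.003],"twist":0}]}}

```text
time: 4.8
ee_pos: [538.9, -29.4, 186.1]
tool_rot: [0.75, -3.05, -0.001]
ft_force: [-0.8, 3.6, -2.7]
grip_width: 25.1
finger_force: 42.5
```

Call:
{"name": "move_arm", "arguments": {"targets": [{"xyz":[0,0,-0.001],"twist":0},{"xyz":[0,0,-0.0015],"twist":0},{"xyz":[0,0,-0.0015],"twist":0}]}}

```text
time: 5.1
ee_pos: [539.1, -29.5, 185.3]
tool_rot: [-0.75, 3.05, 0.0]
ft_force: [-3.3, 3.4, 3.5]
grip_width: 25.4
finger_force: 43.7
```

Call:
{"name": "move_arm", "arguments": {"targets": [{"xyz":[-0.0006,0.0007,0],"twist":0},{"xyz":[-0.0006,0.0007,0],"twist":0.05},{"xyz":[-0.0006,0.0007,0],"twist":0.1},{"xyz":[-0.0006,0.0007,0],"twist":0.1}]}}

```text
time: 5.5
ee_pos: [539.1, -29.1, 185.3]
tool_rot: [-0.901, 3.007, -0.001]
ft_force: [1.5, 3.4, 1.6]
grip_width: 25.4
finger_force: 43.0
```

Call:
{"name": "move_arm", "arguments": {"targets": [{"xyz":[0,0,-0.0005],"twist":0.05},{"xyz":[0,0,-0.0005],"twist":0.1},{"xyz":[0,0,-0.0005],"twist":0.1}]}}

```text
time: 5.8
ee_pos: [539.2, -29.0, 185.1]
tool_rot: [-1.049, 2.959, -0.002]
ft_force: [2.1, 2.9, 6.1]
grip_width: 25.4
finger_force: 43.7
```

Call:
{"name": "move_arm", "arguments": {"targets": [{"xyz":[0.0005,0.001,0.0005],"twist":-0.1},{"xyz":[0.0005,0.001,0.0005],"twist":-0.2},{"xyz":[0.0005,0.001,0],"twist":-0.25},{"xyz":[0.0005,0.001,0],"twist":-0.3},{"xyz":[0.0005,0.001,0],"twist":-0.3}]}}

```text
time: 6.3
ee_pos: [538.6, -28.3, 183.6]
tool_rot: [0.593, -3.084, 0.0]
ft_force: [0.1, 0.4, -4.1]
grip_width: 25.7
finger_force: 42.3
```

Call:
{"name": "move_arm", "arguments": {"targets": [{"xyz":[0,0,0],"twist":-0.05},{"xyz":[0,0,0],"twist":-0.1},{"xyz":[0,0,0],"twist":-0.1}]}}

```text
time: 6.6
ee_pos: [538.7, -27.9, 183.8]
tool_rot: [0.441, -3.109, -0.001]
ft_force: [-0.7, 2.8, -4.4]
grip_width: 24.9
finger_force: 42.3
```

Call:
{"name": "move_arm", "arguments": {"targets": [{"xyz":[0,0.0003,-0.001],"twist":0.05},{"xyz":[0,0.0003,-0.003],"twist":0.05},{"xyz":[0,0.0003,-0.005],"twist":0.05},{"xyz":[0,0.0003,-0.005],"twist":0.05}]}}

```text
time: 7.0
ee_pos: [538.8, -27.8, 178.8]
tool_rot: [0.519, -3.098, -0.0]
ft_force: [-0.0, 1.7, -3.5]
grip_width: 25.5
finger_force: 42.3
```

```bash
python3 -c "
from h import *
s=manip.sense();print(s['ee_pos'],s['ft_force'],s['torque'],s['joint_positions'])"
```

```text
[538.83688795 -27.78227842 178.84030629] [-0.01040635  1.71222222 -3.5238232 ] [ 0.33492783  0.02322888 -0.0045724 ] [-2.68672676e-01  4.13354059e-01  1.55852498e+00 -2.33904762e-04
  1.17033938e+00 -2.17111666e+00]
```

Call:
{"name": "move_arm", "arguments": {"targets": [{"xyz":[0,0.0005,-0.004],"twist":0},{"xyz":[0,0.0005,-0.008],"twist":0},{"xyz":[0,0.0005,-0.012],"twist":0},{"xyz":[0,0.0005,-0.016],"twist":0},{"xyz":[0,0.0005,-0.02],"twist":0},{"xyz":[0,0.0005,-0.021],"twist":0},{"xyz":[0,0.0005,-0.021],"twist":0}]}}

```text
time: 7.7
ee_pos: [539.0, -27.3, 158.1]
tool_rot: [0.519, -3.098, -0.0]
ft_force: [-0.1, -0.4, -3.7]
grip_width: 25.4
finger_force: 42.3
```

Call:
{"name": "move_arm", "arguments": {"targets": [{"xyz":[0,0,-0.001],"twist":0},{"xyz":[0,0,-0.002],"twist":0},{"xyz":[0,0,-0.0025],"twist":0},{"xyz":[0,0,-0.0025],"twist":0}]}}

```text
time: 8.1
ee_pos: [539.1, -27.2, 156.1]
tool_rot: [-0.519, 3.098, -0.0]
ft_force: [-1.2, 0.5, -0.5]
grip_width: 25.1
finger_force: 42.7
```

Seated: the weight is now carried by the shoulder. I'll wind clockwise, checking forces as I go.

Call:
{"name": "move_arm", "arguments": {"targets": [{"xyz":[0,0,0],"twist":-0.1},{"xyz":[0,0,0],"twist":-0.2},{"xyz":[0,0,0],"twist":-0.3},{"xyz":[0,0,0],"twist":-0.4},{"xyz":[0,0,0],"twist":-0.5},{"xyz":[0,0,0],"twist":-0.6},{"xyz":[0,0,0],"twist":-0.7},{"xyz":[0,0,0],"twist":-0.8}]}}

```text
time: 8.9
ee_pos: [538.6, -27.2, 156.0]
tool_rot: [-0.733, -3.054, 0.001]
ft_force: [-3.7, 0.5, 1.7]
grip_width: 25.4
finger_force: 42.7
```

```bash
python3 -c "
from h import *
s=manip.sense();print(s['ee_pos'],s['ft_force'],s['torque'],s['joint_positions'])"
```

```text
[538.5995999  -27.19389847 156.02629112] [-3.6673398   0.54800496  1.72614515] [0.00874343 0.73512643 0.23015565] [-2.67565614e-01  4.39217390e-01  1.58510016e+00 -6.14356934e-04
  1.11829976e+00 -1.36686045e+00]
```

Call:
{"name": "move_arm", "arguments": {"targets": [{"xyz":[-0.0008,0,0],"twist":-0.14},{"xyz":[-0.0008,0,0],"twist":-0.28},{"xyz":[-0.0008,0,0],"twist":-0.42},{"xyz":[-0.0008,0,0],"twist":-0.56},{"xyz":[-0.0008,0,0],"twist":-0.7},{"xyz":[-0.0008,0,0],"twist":-0.84},{"xyz":[-0.0008,0,0],"twist":-0.98},{"xyz":[-0.0008,0,0],"twist":-1.12},{"xyz":[-0.0008,0,0],"twist":-1.26},{"xyz":[-0.0008,0,0],"twist":-1.4},{"xyz":[-0.0008,0,0],"twist":-1.5}]}}

```text
time: 10.0
ee_pos: [537.8, -26.6, 156.0]
tool_rot: [-2.619, -1.733, 0.001]
ft_force: [-2.5, 4.6, 0.5]
grip_width: 25.5
finger_force: 42.6
```

Call:
{"name": "move_arm", "arguments": {"targets": [{"xyz":[0,0,0],"twist":-0.14},{"xyz":[0,0,0],"twist":-0.28},{"xyz":[0,0,0],"twist":-0.42},{"xyz":[0,0,0],"twist":-0.56},{"xyz":[0,0,0],"twist":-0.7},{"xyz":[0,0,0],"twist":-0.84},{"xyz":[0,0,0],"twist":-0.98},{"xyz":[0,0,0],"twist":-1.12},{"xyz":[0,0,0],"twist":-1.26},{"xyz":[0,0,0],"twist":-1.4},{"xyz":[0,0,0],"twist":-1.5}]}}

```text
time: 11.1
ee_pos: [538.3, -26.1, 156.0]
tool_rot: [-3.096, 0.517, -0.0]
ft_force: [0.8, 6.2, -0.5]
grip_width: 25.0
finger_force: 42.2
```

```bash
python3 -c "
from h import *
s=manip.sense();print(s['ee_pos'],s['ft_force'],s['torque'],s['joint_positions'])
d=snap('side','side3');c=snap('top','top3')
o=np.zeros((600,800,3),np.uint8)
r=lambda i,x,y,w,h:cv2.resize(i[y:y+h,x:x+w],(800,300),interpolation=cv2.INTER_CUBIC)
o[:300]=r(cv2.imread('pics/side1.png'),255,140,160,60);o[300:]=r(d['img'],255,140,160,60)
cv2.imwrite('pics/c3.png',o)"
```

```text
[538.25822427 -26.09908734 156.03995838] [ 0.81494678  6.17151103 -0.48823602] [ 1.42226562 -0.0618345   0.2070425 ] [-0.2669614   0.43773502  1.58735566  0.00247484  1.116658    1.63383963]
```

View pics/c3.png

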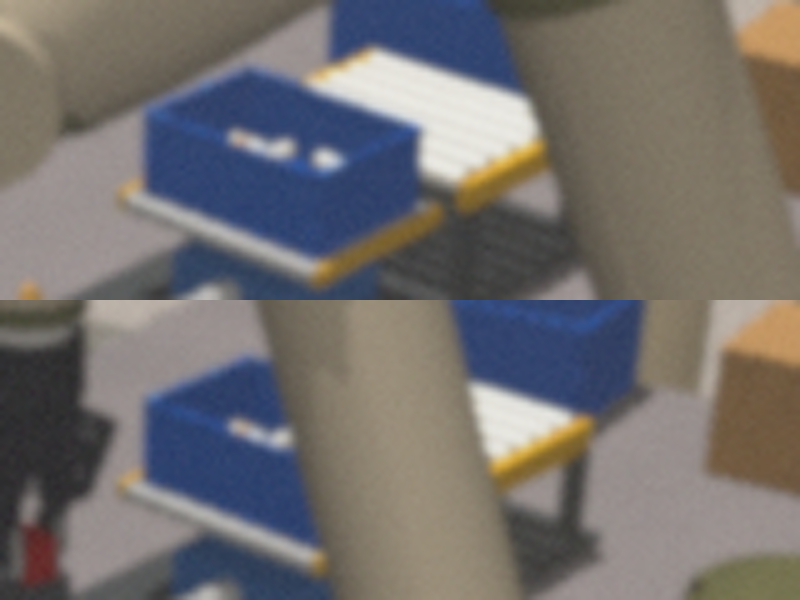

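The lift has risen about 2.8 px between the two side crops. Now an accurate look at the starting gap from the unobstructed pair.

```bash
python3 -c "
from h import *
o=np.zeros((600,800,3),np.uint8)
r=lambda i,x,y,w,h,W,H:cv2.resize(i[y:y+h,x:x+w],(W,H),interpolation=cv2.INTER_CUBIC)
o[:,:400]=r((cv2.imread('pics/top0.png')/2.+cv2.imread('pics/top1.png')/2.).astype(np.uint8),355,155,66,100,400,600)
o[:,400:]=r(cv2.imread('pics/side1.png'),275,140,90,60,400,266+1)[:1].repeat(600,0)*0
o[:300,400:]=r(cv2.imread('pics/side1.png'),278,150,50,37.5.__int__(),400,296)[:1].repeat(300,0)*0
a=r(cv2.imread('pics/side1.png'),275,140,100,60,500,300)
o[:300,400:]=a[:,:400]; 
o[300:,400:]=r((cv2.imread('pics/top0.png')/2.+cv2.imread('pics/top1.png')/2.).astype(np.uint8),410,155,80,60,400,300)
cv2.imwrite('pics/c4.png',o)"
```

```text
(no output)
```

View pics/c4.png

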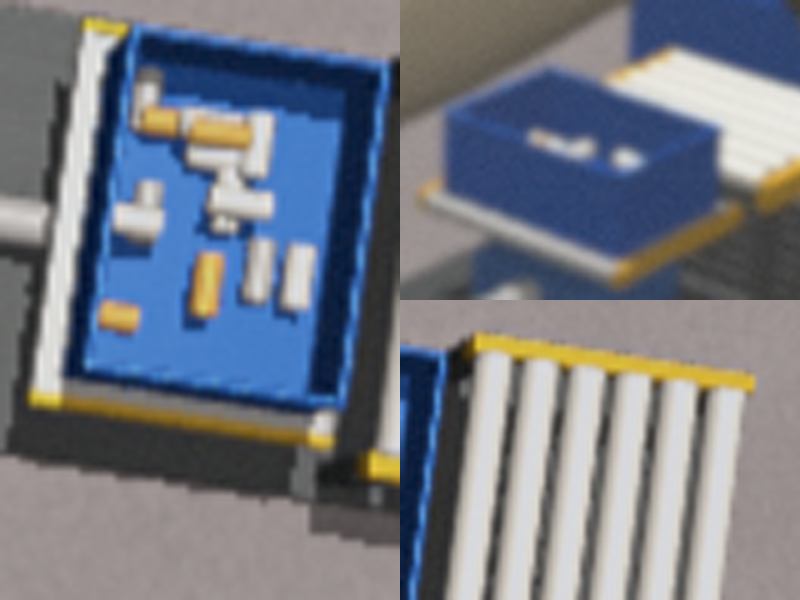

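Call:
{"name": "move_arm", "arguments": {"targets": [{"xyz":[0,0.0008,0],"twist":-0.12},{"xyz":[0,0.0008,0],"twist":-0.24},{"xyz":[0,0.0008,0],"twist":-0.36},{"xyz":[0,0.0008,0],"twist":-0.48},{"xyz":[0,0.0008,0],"twist":-0.6},{"xyz":[0,0.0008,0],"twist":-0.72},{"xyz":[0,0.0008,0],"twist":-0.84},{"xyz":[0,0.0008,0],"twist":-0.9},{"xyz":[0,0.0008,0],"twist":-0.9}]}}

```text
time: 12.1
ee_pos: [538.7, -26.1, 156.1]
tool_rot: [-2.568, 1.807, -0.002]
ft_force: [2.7, 4.0, -1.6]
grip_width: 25.4
finger_force: 42.1
```

Rim corners of the blue bin, top view: A(377.3,159.5), C(366.6,217.4), D(410.8,221.8). Side view: A(284,162.6), C(319.4,174.4), D(338.6,166). I'll triangulate these, and fit heights with edge profiles.

Run:
```python
from h import *
t=load('top1');s=load('side1')
for n,p,q in [('A',(377.3,159.5),(284,162.6)),('B',(419.4,165.7),(305,154)),('C',(366.6,217.4),(319.4,174.4)),('D',(410.8,221.8),(338.6,166)),
 ('pL',(369.5,158.6),(279,177.4)),('pN',(360.3,220.2),(317.5,193.4)),('r+x',(428,166),(316.4,157)),('tip',(301.3,178.8),(260.75,198))]:
    P,e=tri(t,p,s,q);print(n,P.round(1),round(e,1))
# station-model projection
th=-0.138;O=np.array([539.8,-27.8]);R=np.array([[np.cos(th),-np.sin(th)],[np.sin(th),np.cos(th)]])
W=lambda x,y,z:np.r_[O+R@[x,y],z]
print('deck first-roller line y=-387,z117 ends x=±95',proj(s,[W(95,-387,117),W(-95,-387,117)]),proj(t,[W(95,-387,117),W(-95,-387,117)]))
for z in (86,97): print(z,proj(s,[W(95,-195,z),W(-95,-195,z),W(-95,-345,z)]).round(1).tolist(),proj(t,[W(95,-195,z),W(-95,-195,z)]).round(1).tolist())
q=manip.sense();print(q['joint_positions'][5],q['torque'],q['ft_force'])
```

```text
A [ 589.6 -249.   156.2] 3.8
B [ 571.6 -371.9  154.3] 4.4
C [ 418.3 -214.1  165.1] 6.1
D [ 407.5 -342.8  154.2] 4.3
pL [ 604.2 -237.6   95.2] 4.1
pN [ 416.4 -207.1   93.2] 3.5
r+x [ 560.3 -411.4  132. ] 37.3
tip [539.2 -28.6 113.8] 2.8
deck first-roller line y=-387,z117 ends x=±95 [[308.84499373 158.06037926]
 [347.5440428  171.09576567]] [[433.66735426 165.61647178]
 [426.67592239 228.39428421]]
86 [[277.3, 179.7], [316.4, 194.9], [340.6, 181.8]] [[368.1, 158.8], [360.5, 220.0]]
97 [[277.3, 177.1], [316.6, 192.2], [340.8, 179.2]] [[368.8, 158.1], [361.0, 219.8]]
2.5307022059895976 [ 0.68484805 -0.69045581  0.09162715] [ 2.73671023  4.04130795 -1.59413135]
```

Call:
{"name": "move_arm", "arguments": {"targets": [{"xyz":[0,0,0],"twist":0},{"xyz":[0,0,0],"twist":0},{"xyz":[0,0,0],"twist":0},{"xyz":[0,0,0],"twist":0},{"xyz":[0,0,0],"twist":0}], "fingers": 0.8}}

```text
time: 12.6
ee_pos: [538.2, -26.5, 155.8]
tool_rot: [2.57, -1.807, 0.0]
ft_force: [0.2, -0.2, -0.6]
grip_width: 68.5
finger_force: 0.0
```

Call:
{"name": "move_arm", "arguments": {"targets": [{"xyz":[0,0,0.001],"twist":0.1},{"xyz":[0,0,0.001],"twist":0.24},{"xyz":[0,0,0.001],"twist":0.38},{"xyz":[0,0,0.001],"twist":0.52},{"xyz":[0,0,0.001],"twist":0.66},{"xyz":[0,0,0.001],"twist":0.8},{"xyz":[0,0,0.001],"twist":0.94},{"xyz":[0,0,0.001],"twist":1.08},{"xyz":[0,0,0.001],"twist":1.22},{"xyz":[0,0,0.001],"twist":1.36},{"xyz":[0,0,0.001],"twist":1.5}]}}

```text
time: 13.7
ee_pos: [538.2, -26.5, 156.8]
tool_rot: [3.111, 0.438, -0.0]
ft_force: [0.9, -0.4, -0.8]
grip_width: 68.4
finger_force: 0.0
```

Call:
{"name": "move_arm", "arguments": {"targets": [{"xyz":[0,0,0],"twist":0.14},{"xyz":[0,0,0],"twist":0.28},{"xyz":[0,0,0],"twist":0.42},{"xyz":[0,0,0],"twist":0.56},{"xyz":[0,0,0],"twist":0.7},{"xyz":[0,0,0],"twist":0.84},{"xyz":[0,0,0],"twist":0.98},{"xyz":[0,0,0],"twist":1.12},{"xyz":[0,0,0],"twist":1.26},{"xyz":[0,0,0],"twist":1.4},{"xyz":[0,0,0],"twist":1.54},{"xyz":[0,0,0],"twist":1.64},{"xyz":[0,0,0],"twist":1.64}]}}

```text
time: 15.0
ee_pos: [538.2, -26.5, 156.8]
tool_rot: [-1.809, -2.569, 0.0]
ft_force: [-0.0, -0.3, -0.8]
grip_width: 68.5
finger_force: 0.0
```

Call:
{"name": "move_arm", "arguments": {"targets": [{"xyz":[0,0,0],"twist":0},{"xyz":[0,0,0],"twist":0},{"xyz":[0,0,0],"twist":0},{"xyz":[0,0,0],"twist":0},{"xyz":[0,0,0],"twist":0}], "fingers": 0, "grip_force": 40}}

```text
time: 15.5
ee_pos: [538.3, -26.4, 157.0]
tool_rot: [1.81, 2.567, 0.0]
ft_force: [0.2, 0.7, 1.9]
grip_width: 25.3
finger_force: 40.6
```

```bash
python3 -c "
from h import *
s=manip.sense();print(s['ee_pos'],s['ft_force'],s['torque'],s['joint_positions'][5],s['grip_width'])"
```

```text
[538.32161207 -26.3969932  156.95741566] [0.177513   0.67049877 1.92204113] [ 7.62608941e-02 -2.28578225e-02  8.37464322e-05] -0.6092162448308599 25.2906042427596
```

Call:
{"name": "move_arm", "arguments": {"targets": [{"xyz":[0,0,0],"twist":-0.1},{"xyz":[0,0,0],"twist":-0.24},{"xyz":[0,0,0],"twist":-0.38},{"xyz":[0,0,0],"twist":-0.52},{"xyz":[0,0,0],"twist":-0.66},{"xyz":[0,0,0],"twist":-0.8},{"xyz":[0,0,0],"twist":-0.94},{"xyz":[0,0,0],"twist":-1.08},{"xyz":[0,0,0],"twist":-1.22},{"xyz":[0,0,0],"twist":-1.36},{"xyz":[0,0,0],"twist":-1.5}]}}

```text
time: 16.6
ee_pos: [538.4, -26.4, 157.0]
tool_rot: [3.076, 0.637, 0.001]
ft_force: [1.1, 0.9, 1.9]
grip_width: 25.4
finger_force: 40.8
```

Call:
{"name": "move_arm", "arguments": {"targets": [{"xyz":[0,0,0],"twist":-0.14},{"xyz":[0,0,0],"twist":-0.28},{"xyz":[0,0,0],"twist":-0.42},{"xyz":[0,0,0],"twist":-0.56},{"xyz":[0,0,0],"twist":-0.7},{"xyz":[0,0,0],"twist":-0.84},{"xyz":[0,0,0],"twist":-0.98},{"xyz":[0,0,0],"twist":-1.12},{"xyz":[0,0,0],"twist":-1.26},{"xyz":[0,0,0],"twist":-1.4},{"xyz":[0,0,0],"twist":-1.54},{"xyz":[0,0,0],"twist":-1.64},{"xyz":[0,0,0],"twist":-1.64}]}}

```text
time: 17.9
ee_pos: [538.4, -26.5, 156.9]
tool_rot: [-2.568, 1.809, -0.001]
ft_force: [1.3, -0.9, 0.6]
grip_width: 25.2
finger_force: 40.5
```

```bash
python3 -c "
from h import *
s=manip.sense();print(s['time'],s['ee_pos'],s['ft_force'],s['torque'],s['joint_positions'],s['grip_width'])"
```

```text
17.9 [538.42664617 -26.48159266 156.934185  ] [ 1.30609551 -0.92850222  0.55008359] [-0.01962979 -0.30111829 -0.03396253] [-2.66599750e-01  4.36823117e-01  1.58613632e+00  1.89263598e-05
  1.11783495e+00  2.53140779e+00] 25.20193615241422
```

Call:
{"name": "move_arm", "arguments": {"targets": [{"xyz":[0,0,0],"twist":0},{"xyz":[0,0,0],"twist":0},{"xyz":[0,0,0],"twist":0},{"xyz":[0,0,0],"twist":0},{"xyz":[0,0,0.03],"twist":0},{"xyz":[0,0,0.06],"twist":0.14},{"xyz":[-0.01,0.03,0.08],"twist":0.28},{"xyz":[-0.03,0.07,0.08],"twist":0.42},{"xyz":[-0.045,0.11,0.08],"twist":0.56},{"xyz":[-0.06,0.15,0.08],"twist":0.7},{"xyz":[-0.075,0.19,0.08],"twist":0.84},{"xyz":[-0.09,0.23,0.08],"twist":0.98},{"xyz":[-0.1,0.27,0.08],"twist":1.12},{"xyz":[-0.115,0.31,0.08],"twist":1.26},{"xyz":[-0.127,0.34,0.08],"twist":1.4},{"xyz":[-0.127,0.34,0.08],"twist":1.54},{"xyz":[-0.127,0.34,0.08],"twist":1.57},{"xyz":[-0.127,0.34,0.08],"twist":1.57}], "fingers": 0.8}}

```text
time: 19.7
ee_pos: [411.0, 313.8, 236.8]
tool_rot: [3.095, 0.539, -0.0]
ft_force: [-0.0, -0.1, -0.2]
grip_width: 68.3
finger_force: 0.0
```

Run:
```python
from h import *
def avg(n,k):
    L=[manip.capture(n) for _ in range(k)]; return np.mean([c['img'].astype(float) for c in L],0)
b=avg('side',8);a=avg('top',3)
np.save('pics/side4avg.npy',b);np.save('pics/top4avg.npy',a)
r=lambda i,x,y,w,h,W,H:cv2.resize(i[y:y+h,x:x+w].clip(0,255).astype(np.uint8),(W,H),interpolation=cv2.INTER_CUBIC)
o=np.zeros((600,800,3),np.uint8)
o[:]=r(b,250,140,120,90,800,600)
cv2.imwrite('pics/c5.png',o);s=manip.sense();print(s['time'],s['ee_pos'],s['ft_force'])
```

```text
20.25 [411.22728824 313.51133028 236.8064574 ] [ 0.22043729 -0.00799824  0.69104158]
```

View pics/c5.png

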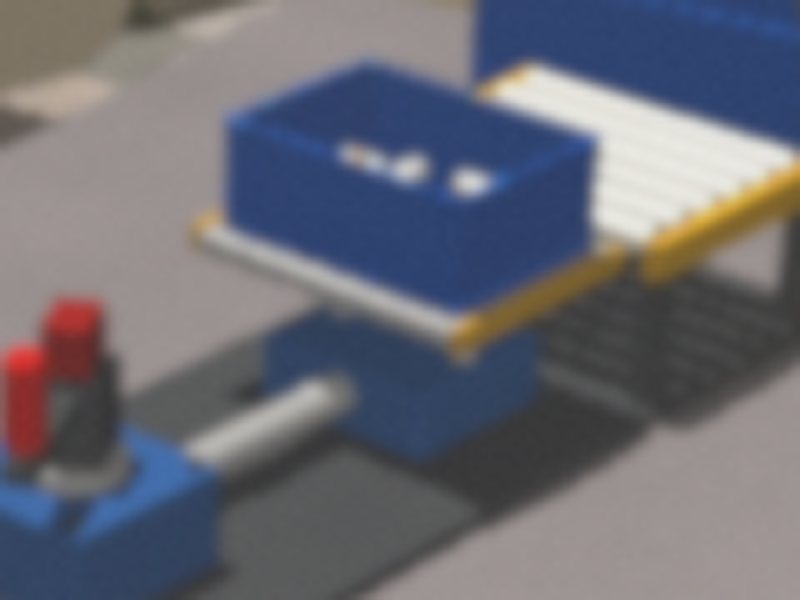

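The side view shows the crank seated upright on the shoulder at (83,475) in the crop. Plate corners in the crop are L(193,228), N(453,328) and R(622,247). I'll calibrate out the camera bias with the known gearbox geometry and read the plate height.

Run:
```python
from h import *
from scipy.optimize import least_squares
t=load('top1');s=load('side1')
def W(p,x,y,z):
    c,n=np.cos(p[2]),np.sin(p[2]);return [p[0]+c*x-n*y,p[1]+n*x+c*y,z]
top=[((270+(x-400)/5-.4,150+y/5-.4),P) for (x,y),P in zip([(484,62),(650,85),(628,255),(460,232),(554,153)],[(55,55,70),(55,-55,70),(-55,-55,70),(-55,55,70),(0,0,80)])]
c2=lambda x,y:(220+(x-400)/5-.4,140+y/5-.4)
c5=lambda x,y:(250+x/6.667-.43,140+y/6.667-.43)
side=[(c2(500,357),(55,55,70)),(c2(607,408),(-55,55,70)),(c2(712,352),(-55,-55,70)),(c2(604,341),(0,0,80)),(c5(217,477),(-55,-55,70)),(c5(80,547),(-55,55,70))]
def f(p):
    r=[proj(t,W(p,*P))[0]-q for q,P in top]+[proj(s,W(p,*P))[0]+p[3:5]-q for q,P in side]
    return np.ravel(r)
r=least_squares(f,[540,-28,-.138,0,0],loss='soft_l1');p=r.x;print(p.round(3));print(r.fun.reshape(-1,2).round(2).tolist())
np.save('pics/p.npy',p)
for n,q,(x,y) in [('L',c5(193,228),(95,-195)),('N',c5(453,328),(-95,-195)),('R',c5(622,247),(-95,-345))]:
    a=[proj(s,W(p,x,y,z))[0]+p[3:5] for z in (105,117)]
    print(n,np.round(q,1),a[0].round(1),a[1].round(1),'z',105+12*(q[1]-a[0][1])/(a[1][1]-a[0][1]))
for x in(95,80,-80,-95):
    for y in (-375,-515): print('deck',x,y,[((proj(s,W(p,x,y,z))[0]+p[3:5]-(250-.43,140-.43))*6.667).round(0).tolist() for z in (117,)],((proj(t,W(p,x,y,117))[0]-(410,155))*5+(400,300)).round(0).tolist())
```

```text
[ 5.4010e+02 -2.7445e+01 -1.3500e-01  4.0600e-01  1.3310e+00]
[[-1.07, -0.69], [0.92, -0.53], [0.73, 0.44], [-1.11, 0.2], [0.3, 0.4], [-1.49, -0.02], [0.09, 0.46], [0.74, 0.09], [0.05, 0.2], [0.62, -1.03], [-0.48, 0.04]]
L [278.5 173.8] [277.4 176.5] [277.5 173.6] z 116.36157574570231
N [317.5 188.8] [316.9 191.4] [317.  188.4] z 115.70103346855072
R [342.9 176.6] [341.  178.5] [341.3 175.7] z 113.00500824366951
deck 95 -375 [[383.0, 137.0]] [497.0, 348.0]
deck 95 -515 [[520.0, 75.0]] [731.0, 379.0]
deck 80 -375 [[402.0, 144.0]] [495.0, 372.0]
deck 80 -515 [[540.0, 81.0]] [728.0, 404.0]
deck -80 -375 [[620.0, 217.0]] [466.0, 636.0]
deck -80 -515 [[754.0, 148.0]] [702.0, 669.0]
deck -95 -375 [[642.0, 225.0]] [463.0, 662.0]
deck -95 -515 [[775.0, 154.0]] [700.0, 694.0]
```

Run:
```python
from h import *
b=np.load('pics/side4avg.npy');a=np.load('pics/top4avg.npy')
r=lambda i,x,y,w,h,W,H:cv2.resize(i[y:y+h,x:x+w].clip(0,255).astype(np.uint8),(W,H),interpolation=cv2.INTER_CUBIC)
o=np.zeros((600,800,3),np.uint8)
o[:,:500]=r(b,326,146,50,60,500,600)
o[:,500:]=r(a,398,200,30,60,300,600)
cv2.imwrite('pics/c6.png',o)
```

```text
(no output)
```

View pics/c6.png

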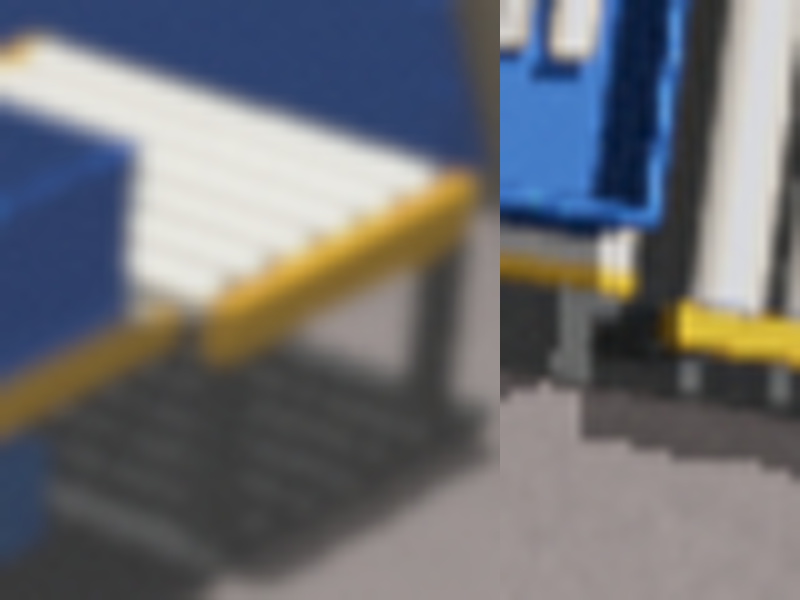

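Run:
```python
from h import *
t=load('top1');s=load('side1');p=np.load('pics/p.npy')
c,n=np.cos(p[2]),np.sin(p[2])
def loc(P): d=P[:2]-p[:2]; return np.r_[c*d[0]+n*d[1],-n*d[0]+c*d[1],P[2]].round(1)
def T(nm,q,r):
    P,e=tri(t,q,s,np.array(r)-p[3:5]); print(nm,loc(P),round(e,1))
S=lambda x,y:(326+x/10-.45,146+y/10-.45); U=lambda x,y:(398+(x-500)/10-.45,200+y/10-.45)
T('R',U(633,298),S(180,310))
T('R2',U(633,275),S(180,310))
T('rail inner',U(680,305),S(225,288));T('rail outer',U(678,345),S(207,320))
T('roller1 end',U(735,307),S(222,287))
# upper edge of plate's yellow strip in averaged side image, sub-pixel, and lower edge
b=np.load('pics/side4avg.npy'); y=(b[:,:,2]-b[:,:,0])  # R-B
for u in (322,326,330,334,338,341,348,352,356,360,364):
    col=y[160:200,u]; i=np.nonzero(col>40)[0]
    if len(i)==0: continue
    m=col.max(); k=col.argmax(); h=m/2
    a=k
    while col[a]>h:a-=1
    z=k
    while col[z]>h:z+=1
    print(u,round(160+a+(h-col[a])/(col[a+1]-col[a]),2),round(160+z-(h-col[z])/(col[z-1]-col[z]),2),int(m))
def W(x,y,z): return [p[0]+c*x-n*y,p[1]+n*x+c*y,z]
for x in(-95,-98):
  for z in (105,117):
    q=proj(s,[W(x,yy,z) for yy in (-195,-270,-345,-375,-515)])+p[3:5]
    print(x,z,[round(float(np.interp(u,q[:,0],q[:,1])),2) for u in (322,326,330,334,338,341,348,352,356,360,364)])
```

```text
R [-106.7 -341.4  118.1] 2.0
R2 [-102.1 -342.9  116.2] 7.9
rail inner [-110.9 -356.5  123.4] 10.7
rail outer [-114.9 -355.3  111.9] 6.2
roller1 end [-105.  -371.8  117. ] 1.8
322 186.58 190.53 83
326 184.64 188.56 72
330 182.52 186.91 72
334 180.52 184.83 71
338 178.43 182.72 70
341 175.67 181.18 71
348 174.37 181.27 112
352 172.48 179.06 130
356 170.41 176.22 140
360 168.45 174.28 138
364 166.41 172.49 133
-95 105 [188.7, 186.57, 184.43, 182.3, 180.16, 178.56, 174.83, 172.69, 170.56, 168.42, 166.29]
-95 117 [185.82, 183.71, 181.6, 179.49, 177.38, 175.8, 172.11, 170.0, 167.89, 165.78, 163.67]
-98 105 [189.3, 187.16, 185.02, 182.88, 180.74, 179.14, 175.39, 173.25, 171.11, 168.97, 166.83]
-98 117 [186.41, 184.3, 182.18, 180.07, 177.96, 176.37, 172.67, 170.55, 168.44, 166.33, 164.21]
```

```bash
cat > fit.py <<'E'
from h import *
from scipy.optimize import least_squares
t=load('top1');s=load('side1')
def W(p,x,y,z):
    c,n=np.cos(p[2]),np.sin(p[2]);return [p[0]+c*x-n*y,p[1]+n*x+c*y,z]
c0=lambda x,y:(270+(x-400)/5-.4,150+y/5-.4)
c2=lambda x,y:(220+(x-400)/5-.4,140+y/5-.4)
c4=lambda x,y:(355+x/6.06-.42,155+y/6-.42)
c4s=lambda x,y:(275+(x-400)/5-.4,140+y/5-.4)
c5=lambda x,y:(250+x/6.667-.43,140+y/6.667-.43)
S=lambda x,y:(326+x/10-.45,146+y/10-.45); U=lambda x,y:(398+(x-500)/10-.45,200+y/10-.45)
# p: x,y,yaw,du,dv,z0,z1,h
def obs(p):
    z0,z1,h=p[5:8]
    T=[(c0(x,y),P) for (x,y),P in zip([(484,62),(650,85),(628,255),(460,232),(554,153)],[(55,55,70),(55,-55,70),(-55,-55,70),(-55,55,70),(0,0,80)])]
    T+=[(c4(84,20),(95,-195,z0)),(c4(30,402),(-95,-195,z0)),(c4(333,444),(-95,-345,z0)),(U(633,298),(-95,-345,z1)),
        ((427.6,165.6),(h,-375,117)),((475.2,172.6),(h,-515,117)),(U(735,307),(-h,-375,117))]
    D=[(c2(500,357),(55,55,70)),(c2(607,408),(-55,55,70)),(c2(712,352),(-55,-55,70)),(c2(604,341),(0,0,80)),
       (c4s(418,185),(95,-195,z0)),(c4s(612,270),(-95,-195,z0)),(c4s(742,207),(-95,-345,z0)),
       (c5(192,226),(95,-195,z1)),(c5(452,328),(-95,-195,z1)),(S(180,312),(-95,-345,z1)),
       (S(222,287),(-h,-375,117)),(S(432,172),(-h,-515,117)),(S(40,45),(h,-515,117))]
    return T,D
def f(p):
    T,D=obs(p)
    return np.r_[np.ravel([proj(t,W(p,*P))[0]-q for q,P in T]+[proj(s,W(p,*P))[0]+p[3:5]-q for q,P in D]),(p[6]-p[5]-18.4)*.5]
r=least_squares(f,[540,-27.5,-.138,.4,1.3,90,110,95],loss='soft_l1',f_scale=.7);p=r.x
J=r.jac;cov=np.linalg.inv(J.T@J)*.4**2
print(p.round(3));print('sd',np.sqrt(np.diag(cov)).round(2));print(r.fun[:-1].reshape(-1,2).round(2).tolist())
np.save('pics/p.npy',p)
E
python3 fit.py
```

```text
[ 5.39942e+02 -2.55090e+01 -1.52000e-01  8.81000e-01  7.81000e-01
  9.75250e+01  1.15725e+02  9.81890e+01]
sd [0.6  0.47 0.   0.19 0.18 1.14 1.11 0.68]
[[-1.34, -0.9], [0.56, -0.12], [-0.26, 0.76], [-2.0, -0.11], [-0.33, 0.45], [-0.08, 1.1], [0.21, -1.0], [-0.17, -0.29], [0.13, -1.38], [1.68, 0.2], [0.68, 0.3], [-0.01, 0.33], [-1.31, -0.53], [-0.15, 0.17], [0.97, -0.04], [0.24, -0.12], [0.42, 1.43], [0.47, -0.19], [-0.77, -0.42], [0.3, 0.21], [0.36, 0.09], [-0.96, -0.55], [0.21, -0.49], [-0.26, 0.54], [-0.26, 0.58]]
```

Run:
```python
from h import *
s=load('side1');p=np.load('pics/p.npy');b=np.load('pics/side4avg.npy');b1=cv2.imread('pics/side1.png').astype(float)
c,n=np.cos(p[2]),np.sin(p[2])
W=lambda x,y,z:[p[0]+c*x-n*y,p[1]+n*x+c*y,z]
def cross(img,u,v0,chan,up,ddv):
    # strongest gradient edge near v0, subpixel by parabola
    col=cv2.GaussianBlur(chan(img),(1,5),0.8)[:,u]; g=np.gradient(col)*(1 if up else -1)
    k=np.arange(int(v0-ddv),int(v0+ddv)+1); i=k[g[k].argmax()]
    d=(g[i-1]-g[i+1])/(2*(g[i-1]-2*g[i]+g[i+1])); return i+d
rb=lambda i:i[:,:,2]-i[:,:,0]; br=lambda i:i.sum(2)/3
def zfit(name,x,ya,yb,dz,us,chan,up,img,z0):
    out=[]
    for u in us:
        v=lambda z:(lambda q:np.interp(u,*q.T))(sorted_((proj(s,[W(*a) for a in ya(z)])+p[3:5])))
        a,bb=v(z0),v(z0+5); e=cross(img,u,a,chan,up,3); out.append(z0+5*(e-a)/(bb-a))
    print(name,np.round(out,1),'med',np.median(out).round(2))
sorted_=lambda q:q[q[:,0].argsort()]
for tag,img,z0 in (('now',b,115),('start',b1,97)):
    xe=lambda z:[(-95,y,z-12) for y in np.linspace(-190,-345,9)]
    xu=lambda z:[(-95,y,z) for y in np.linspace(-190,-345,9)]
    ye=lambda z:[(x,-195,z-12) for x in np.linspace(-95,95,9)]
    us=range(322,341,2)
    zfit(tag+' -x lower',0,xe,0,0,us,rb,False,img,z0)
    zfit(tag+' -x upper',0,xu,0,0,us,rb,True,img,z0)
    zfit(tag+' +y lower',0,ye,0,0,range(288,314,3),br,False,img,z0)
# deck far boundary: back of last roller against blue drop; crest line y=-515-? 
cr=lambda z:[(x,-515,z) for x in np.linspace(-95,95,9)]
zfit('last roller upper silhouette (true ~117+)',0,cr,0,0,range(334,366,4),br,True,b,117)
```

```text
now -x lower [109.6 108.9 108.8 108.2 107.9 109.8 109.4 109.9 109.7 109.9] med 109.53
now -x upper [119.1 119.2 119.3 119.8 119.8 119.8 119.6 119.5 118.  118.7] med 119.42
now +y lower [122.  122.2 122.2 121.3 119.8 119.3 119.6 119.5 119.6] med 119.79
start -x lower [91.9 91.8 91.4 91.9 91.3 91.2 90.8 90.7 90.1 90.6] med 91.22
start -x upper [101.  101.  101.1 100.8 101.6 101.4 101.3 101.1  98.7  98.2] med 101.06
start +y lower [104.   87.2 100.6 101.  100.6 100.5 100.4 100.5 101. ] med 100.59
last roller upper silhouette (true ~117+) [123.5 123.3 123.1 123.  122.7 123.3 122.9 122.8] med 123.03
```

Run:
```python
from h import *
t=load('top1');p=np.load('pics/p.npy')
A=atz(t,(377.3-.4,159.5-.4),166);C=atz(t,(366.6-.4,217.4-.4),166);print('rim +y wall',A,C,(A+C)/2)
# first roller crest line from top: px +x end (427.6,165.6), -x end
a=atz(t,(427.6,165.6),117);b=atz(t,(421.05,230.25),117);print('roller',a,b,'at 35%',b+.35*(a-b))
s=manip.sense();R=cv2.Rodrigues(s['tool_rot'])[0];print(s['ee_pos'],'toolx angle',np.arctan2(R[1,0],R[0,0]),'j6',s['joint_positions'][5],'want',np.arctan2(*(A-C)[1::-1])+np.pi/2)
```

```text
rim +y wall [ 590.50896565 -244.92111446  166.        ] [ 422.0101564  -211.33033524  166.        ] [ 506.25956102 -228.12572485  166.        ]
roller [ 580.67678203 -406.05361758  117.        ] [ 386.93246451 -381.30271412  117.        ] at 35% [ 454.74297564 -389.96553033  117.        ]
[411.22728824 313.51133028 236.8064574 ] toolx angle 0.3435786808939619 j6 1.6517567925067587 want 1.3740227535940213
```

I'll compare the heights by touch: closed fingertips lightly on the bin rim (plate + 70) and then on the first roller.

Call:
{"name": "move_arm", "arguments": {"targets": [{"xyz":[0.006,-0.045,0.013],"twist":0.1},{"xyz":[0.012,-0.09,0.013],"twist":0.2},{"xyz":[0.018,-0.135,0.013],"twist":0.3},{"xyz":[0.024,-0.18,0.013],"twist":0.4},{"xyz":[0.03,-0.225,0.013],"twist":0.5},{"xyz":[0.036,-0.27,0.013],"twist":0.6},{"xyz":[0.042,-0.315,0.013],"twist":0.7},{"xyz":[0.048,-0.36,0.013],"twist":0.8},{"xyz":[0.054,-0.405,0.013],"twist":0.9},{"xyz":[0.06,-0.45,0.013],"twist":1.0},{"xyz":[0.066,-0.495,0.013],"twist":1.08},{"xyz":[0.069,-0.53,0.013],"twist":1.08},{"xyz":[0.069,-0.5385,0.013],"twist":1.08},{"xyz":[0.069,-0.5385,0.0],"twist":1.08},{"xyz":[0.069,-0.5385,-0.018],"twist":1.08},{"xyz":[0.069,-0.5385,-0.018],"twist":1.08}], "fingers": 0, "grip_force": 20}}

```text
time: 21.85
ee_pos: [479.4, -223.9, 216.9]
tool_rot: [-2.375, -2.05, 0.001]
ft_force: [-0.4, -0.1, -0.0]
grip_width: -0.0
finger_force: 0.0
```

Call:
{"name": "move_arm", "arguments": {"targets": [{"xyz":[0,0,-0.002],"twist":0},{"xyz":[0,0,-0.004],"twist":0},{"xyz":[0,0,-0.006],"twist":0},{"xyz":[0,0,-0.006],"twist":0}]}}

```text
time: 22.25
ee_pos: [480.2, -224.8, 212.9]
tool_rot: [2.378, 2.052, 0.0]
ft_force: [0.4, -0.2, 0.1]
grip_width: -0.2
finger_force: 0.0
```

Call:
{"name": "move_arm", "arguments": {"targets": [{"xyz":[0,0,-0.001],"twist":0},{"xyz":[0,0,-0.002],"twist":0},{"xyz":[0,0,-0.002],"twist":0}]}}

```text
time: 22.55
ee_pos: [480.2, -224.9, 210.7]
tool_rot: [-2.378, -2.052, 0.0]
ft_force: [0.2, 0.8, -0.2]
grip_width: -0.0
finger_force: 0.0
```

Call:
{"name": "move_arm", "arguments": {"targets": [{"xyz":[0,0,-0.001],"twist":0},{"xyz":[0,0,-0.0015],"twist":0},{"xyz":[0,0,-0.0015],"twist":0}]}}

```text
time: 22.85
ee_pos: [480.2, -224.9, 209.2]
tool_rot: [-2.378, -2.052, 0.0]
ft_force: [-0.2, 0.3, 0.2]
grip_width: 0.3
finger_force: 0.0
```

Call:
{"name": "move_arm", "arguments": {"targets": [{"xyz":[0,0,-0.001],"twist":0},{"xyz":[0,0,-0.0015],"twist":0},{"xyz":[0,0,-0.0015],"twist":0}]}}

```text
time: 23.15
ee_pos: [480.2, -224.9, 207.7]
tool_rot: [-2.378, -2.052, 0.0]
ft_force: [0.1, 0.2, -0.4]
grip_width: 0.3
finger_force: 0.0
```

Call:
{"name": "move_arm", "arguments": {"targets": [{"xyz":[0,0,-0.001],"twist":0},{"xyz":[0,0,-0.0015],"twist":0},{"xyz":[0,0,-0.0015],"twist":0}]}}

```text
time: 23.45
ee_pos: [480.2, -224.9, 206.2]
tool_rot: [-2.378, -2.052, 0.0]
ft_force: [-1.1, 0.3, -0.5]
grip_width: -0.0
finger_force: 0.0
```

Call:
{"name": "move_arm", "arguments": {"targets": [{"xyz":[0,0,-0.001],"twist":0},{"xyz":[0,0,-0.0015],"twist":0},{"xyz":[0,0,-0.0015],"twist":0}]}}

```text
time: 23.75
ee_pos: [480.2, -224.9, 204.7]
tool_rot: [-2.378, -2.052, 0.0]
ft_force: [-0.5, -0.7, 0.5]
grip_width: 0.2
finger_force: 0.0
```

Call:
{"name": "move_arm", "arguments": {"targets": [{"xyz":[0,0,-0.001],"twist":0},{"xyz":[0,0,-0.0015],"twist":0},{"xyz":[0,0,-0.0015],"twist":0}]}}

```text
time: 24.05
ee_pos: [480.2, -224.9, 203.6]
tool_rot: [2.378, 2.052, 0.0]
ft_force: [-1.6, 0.7, 2.6]
grip_width: 0.1
finger_force: 1.7
```

Call:
{"name": "move_arm", "arguments": {"targets": [{"xyz":[0,0,-0.001],"twist":0},{"xyz":[0,0,-0.0015],"twist":0},{"xyz":[0,0,-0.0015],"twist":0}]}}

```text
time: 24.35
ee_pos: [480.3, -225.0, 203.4]
tool_rot: [2.377, 2.051, 0.0]
ft_force: [-5.0, 2.5, 14.1]
grip_width: 0.1
finger_force: 7.0
```

```bash
python3 -c "
from h import *
s=manip.sense();print(s['time'],s['ee_pos'],s['ft_force'],s['torque'])"
```

```text
24.35 [ 480.3385665  -225.00899369  203.40503177] [-5.00462501  2.49513095 14.11197349] [ 0.45249553  0.77773434 -0.01692344]
```

Call:
{"name": "move_arm", "arguments": {"targets": [{"xyz":[0,0,0.02],"twist":0},{"xyz":[0,-0.01,0.04],"twist":0},{"xyz":[-0.008,-0.05,0.04],"twist":0},{"xyz":[-0.015,-0.095,0.04],"twist":0},{"xyz":[-0.022,-0.14,0.04],"twist":0},{"xyz":[-0.029,-0.185,0.04],"twist":0},{"xyz":[-0.034,-0.2205,0.035],"twist":0},{"xyz":[-0.034,-0.2205,0.0],"twist":0},{"xyz":[-0.034,-0.2205,-0.03],"twist":0},{"xyz":[-0.034,-0.2205,-0.05],"twist":0},{"xyz":[-0.034,-0.2205,-0.057],"twist":0},{"xyz":[-0.034,-0.2205,-0.057],"twist":0}]}}

```text
time: 25.55
ee_pos: [446.1, -445.2, 144.2]
tool_rot: [-2.378, -2.052, -0.0]
ft_force: [0.4, 0.6, -0.0]
grip_width: 0.2
finger_force: 0.0
```

Call:
{"name": "move_arm", "arguments": {"targets": [{"xyz":[0,0,-0.001],"twist":0},{"xyz":[0,0,-0.002],"twist":0},{"xyz":[0,0,-0.003],"twist":0},{"xyz":[0,0,-0.003],"twist":0}]}}

```text
time: 25.95
ee_pos: [446.3, -445.5, 142.2]
tool_rot: [2.378, 2.052, -0.0]
ft_force: [-0.4, -0.1, -1.1]
grip_width: -0.3
finger_force: 0.0
```

Call:
{"name": "move_arm", "arguments": {"targets": [{"xyz":[0,0,-0.001],"twist":0},{"xyz":[0,0,-0.0015],"twist":0},{"xyz":[0,0,-0.0015],"twist":0}]}}

```text
time: 26.25
ee_pos: [446.2, -445.4, 140.2]
tool_rot: [-2.378, -2.052, -0.0]
ft_force: [-0.4, -0.3, -0.2]
grip_width: -0.1
finger_force: 0.0
```

Call:
{"name": "move_arm", "arguments": {"targets": [{"xyz":[0,0,-0.001],"twist":0},{"xyz":[0,0,-0.0015],"twist":0},{"xyz":[0,0,-0.0015],"twist":0}]}}

```text
time: 26.55
ee_pos: [446.2, -445.4, 139.0]
tool_rot: [2.378, 2.052, -0.0]
ft_force: [-0.7, 0.1, 2.6]
grip_width: 0.2
finger_force: 1.2
```

Call:
{"name": "move_arm", "arguments": {"targets": [{"xyz":[0,0,-0.0005],"twist":0},{"xyz":[0,0,-0.001],"twist":0},{"xyz":[0,0,-0.001],"twist":0}]}}

```text
time: 26.85
ee_pos: [446.3, -445.5, 138.9]
tool_rot: [2.378, 2.052, -0.0]
ft_force: [-1.9, 2.9, 9.1]
grip_width: -0.3
finger_force: 4.4
```

```bash
python3 -c "
from h import *
s=manip.sense();print(s['time'],s['ee_pos'],s['ft_force'],s['torque'])"
```

```text
26.85 [ 446.28773795 -445.49242484  138.92459842] [-1.86431977  2.88491806  9.1495512 ] [0.44101722 0.40761711 0.02840386]
```

By touch the roller is at 117.0 and the bin rim at 181.5, so the plate is at about 111.5 and 5.5 mm low. That needs 0.37 turn (2.30 rad). Going back to the crank.

Call:
{"name": "move_arm", "arguments": {"targets": [{"xyz":[0,0,0.04],"twist":0},{"xyz":[0,0,0.08],"twist":0},{"xyz":[0.005,0.03,0.105],"twist":0.04},{"xyz":[0.015,0.07,0.105],"twist":0.1},{"xyz":[0.025,0.115,0.105],"twist":0.15},{"xyz":[0.035,0.16,0.105],"twist":0.2},{"xyz":[0.045,0.205,0.105],"twist":0.25},{"xyz":[0.055,0.25,0.105],"twist":0.3},{"xyz":[0.065,0.295,0.105],"twist":0.36},{"xyz":[0.075,0.34,0.105],"twist":0.42},{"xyz":[0.085,0.385,0.105],"twist":0.4916},{"xyz":[0.092,0.419,0.105],"twist":0.4916},{"xyz":[0.092,0.419,0.105],"twist":0.4916},{"xyz":[0.092,0.419,0.105],"twist":0.4916}], "fingers": 0.8}}

```text
time: 28.25
ee_pos: [538.2, -26.1, 242.6]
tool_rot: [-1.806, -2.571, 0.0]
ft_force: [-0.0, -0.3, -0.3]
grip_width: 68.4
finger_force: 0.0
```

Call:
{"name": "move_arm", "arguments": {"targets": [{"xyz":[0,0,-0.03],"twist":0},{"xyz":[0,0,-0.06],"twist":0},{"xyz":[0,0,-0.08],"twist":0},{"xyz":[0,0,-0.086],"twist":0},{"xyz":[0,0,-0.086],"twist":0}]}}

```text
time: 28.75
ee_pos: [538.0, -27.3, 156.5]
tool_rot: [-1.809, -2.567, 0.001]
ft_force: [0.1, -0.7, 0.5]
grip_width: 68.7
finger_force: 0.0
```

Call:
{"name": "move_arm", "arguments": {"targets": [{"xyz":[0,0,0],"twist":0},{"xyz":[0,0,0],"twist":0},{"xyz":[0,0,0],"twist":0},{"xyz":[0,0,0],"twist":0},{"xyz":[0,0,0],"twist":0}], "fingers": 0, "grip_force": 40}}

```text
time: 29.25
ee_pos: [538.5, -26.6, 157.8]
tool_rot: [1.806, 2.568, 0.0]
ft_force: [-2.6, 0.1, 5.6]
grip_width: 25.1
finger_force: 40.7
```

```bash
python3 -c "
from h import *
s=manip.sense();print(s['time'],s['ee_pos'],s['ft_force'],s['torque'],s['joint_positions'][5],s['grip_width'])"
```

```text
29.25 [538.52437268 -26.60829748 157.81259808] [-2.64017396  0.06853644  5.61208908] [-0.11726913  0.30001143  0.04623043] -0.6112873456643331 25.084689666345998
```

Call:
{"name": "move_arm", "arguments": {"targets": [{"xyz":[0,0,0],"twist":-0.1},{"xyz":[0,0,0],"twist":-0.24},{"xyz":[0,0,0],"twist":-0.38},{"xyz":[0,0,0],"twist":-0.52},{"xyz":[0,0,0],"twist":-0.66},{"xyz":[0,0,0],"twist":-0.8},{"xyz":[0,0,0],"twist":-0.94},{"xyz":[0,0,0],"twist":-1.08},{"xyz":[0,0,0],"twist":-1.22},{"xyz":[0,0,0],"twist":-1.36},{"xyz":[0,0,0],"twist":-1.5},{"xyz":[0,0,0],"twist":-1.64},{"xyz":[0,0,0],"twist":-1.78},{"xyz":[0,0,0],"twist":-1.92},{"xyz":[0,0,0],"twist":-2.06},{"xyz":[0,0,0],"twist":-2.2},{"xyz":[0,0,0],"twist":-2.3},{"xyz":[0,0,0],"twist":-2.3}]}}

```text
time: 31.05
ee_pos: [538.3, -26.4, 157.8]
tool_rot: [3.083, -0.604, 0.001]
ft_force: [-3.2, 0.9, 7.7]
grip_width: 25.4
finger_force: 40.7
```

```bash
python3 -c "
from h import *
s=manip.sense();print(s['time'],s['ee_pos'],s['ft_force'],s['torque'],s['joint_positions'][5],s['grip_width'])"
```

```text
31.05 [538.28728654 -26.39745546 157.80034128] [-3.24860422  0.89749742  7.73344796] [ 0.10517632  0.57528299 -0.00337729] 1.6915876206303992 25.401125858915194
```

Call:
{"name": "move_arm", "arguments": {"targets": [{"xyz":[0,0,0],"twist":0},{"xyz":[0,0,0],"twist":0},{"xyz":[0,0,0],"twist":0},{"xyz":[0,0,0],"twist":0},{"xyz":[0,0,0.03],"twist":0},{"xyz":[0,0,0.06],"twist":0.1},{"xyz":[0,0,0.085],"twist":0.24}], "fingers": 0.8}}

```text
time: 31.75
ee_pos: [538.3, -26.4, 243.3]
tool_rot: [3.134, -0.22, 0.001]
ft_force: [0.9, -0.0, -0.1]
grip_width: 68.1
finger_force: 0.0
```

Call:
{"name": "move_arm", "arguments": {"targets": [{"xyz":[-0.006,-0.02,0],"twist":0.14},{"xyz":[-0.012,-0.04,0],"twist":0.28},{"xyz":[-0.018,-0.06,0],"twist":0.42},{"xyz":[-0.024,-0.08,0],"twist":0.56},{"xyz":[-0.03,-0.1,0],"twist":0.7},{"xyz":[-0.036,-0.12,0],"twist":0.84},{"xyz":[-0.042,-0.14,0],"twist":0.98},{"xyz":[-0.048,-0.16,0],"twist":1.12},{"xyz":[-0.052,-0.18,0],"twist":1.26},{"xyz":[-0.058,-0.1985,0],"twist":1.4},{"xyz":[-0.058,-0.1985,-0.015],"twist":1.54},{"xyz":[-0.058,-0.1985,-0.025],"twist":1.568},{"xyz":[-0.058,-0.1985,-0.03],"twist":1.568},{"xyz":[-0.058,-0.1985,-0.03],"twist":1.568}], "fingers": 0, "grip_force": 20}}

```text
time: 33.15
ee_pos: [480.1, -224.5, 211.2]
tool_rot: [-2.38, -2.048, 0.0]
ft_force: [0.7, -0.3, 0.7]
grip_width: -0.2
finger_force: 0.0
```

Call:
{"name": "move_arm", "arguments": {"targets": [{"xyz":[0,0,-0.001],"twist":0},{"xyz":[0,0,-0.0015],"twist":0},{"xyz":[0,0,-0.0015],"twist":0}]}}

```text
time: 33.45
ee_pos: [480.3, -224.8, 210.6]
tool_rot: [2.379, 2.051, 0.0]
ft_force: [0.4, 0.6, -0.2]
grip_width: -0.1
finger_force: 0.0
```

Call:
{"name": "move_arm", "arguments": {"targets": [{"xyz":[0,0,-0.001],"twist":0},{"xyz":[0,0,-0.0015],"twist":0},{"xyz":[0,0,-0.0015],"twist":0}]}}

```text
time: 33.75
ee_pos: [480.3, -225.0, 209.1]
tool_rot: [2.379, 2.051, 0.0]
ft_force: [-0.5, 0.4, 2.7]
grip_width: 0.1
finger_force: 1.4
```

Rim contact is at 209.1 against a target of 139.0 + 70 = 209.0, so the plate is level. I'll back off and take a last look.

Call:
{"name": "move_arm", "arguments": {"targets": [{"xyz":[0,0,0.03],"twist":0},{"xyz":[0,0,0.06],"twist":0},{"xyz":[-0.005,0.045,0.07],"twist":0},{"xyz":[-0.01,0.09,0.07],"twist":0},{"xyz":[-0.016,0.135,0.07],"twist":0},{"xyz":[-0.022,0.18,0.07],"twist":0},{"xyz":[-0.028,0.225,0.07],"twist":0},{"xyz":[-0.034,0.27,0.07],"twist":0},{"xyz":[-0.04,0.315,0.07],"twist":0},{"xyz":[-0.046,0.36,0.07],"twist":0},{"xyz":[-0.052,0.405,0.07],"twist":0},{"xyz":[-0.058,0.45,0.07],"twist":0},{"xyz":[-0.064,0.495,0.07],"twist":0},{"xyz":[-0.069,0.535,0.07],"twist":0},{"xyz":[-0.069,0.535,0.07],"twist":0},{"xyz":[-0.069,0.535,0.07],"twist":0}]}}

```text
time: 35.35
ee_pos: [410.9, 310.4, 278.5]
tool_rot: [2.377, 2.054, -0.001]
ft_force: [-0.2, -0.6, -0.1]
grip_width: 0.1
finger_force: 0.0
```

```bash
python3 -c "
from h import *
d=snap('side','side9');a=cv2.resize(d['img'][140:240,190:380],(800,421),interpolation=cv2.INTER_CUBIC);cv2.imwrite('pics/c9.png',a);s=manip.sense();print(s['time'],s['ee_pos'],s['ft_force'])"
```

```text
35.4 [411.21019769 309.62184872 278.59866178] [ 0.00074565 -0.26848698 -0.13757616]
```

View pics/c9.png

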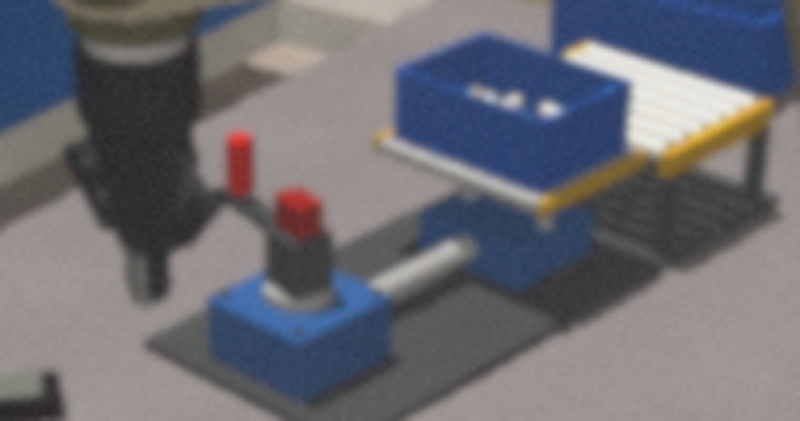

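The picture shows the crank seated upright on the shoulder at (300,285), the plate edge in line with the deck at (645,160), and the gripper clear of everything.

```bash
python3 -c "
from rig import manip
print(manip.finish_job())"
```

```text
the job is handed in; nothing more can be done
None
```

The crank is fully seated upright on the shaft and released. The lift plate is level with the roller deck to within about 0.1 mm by fingertip touch, assuming the stated 70 mm bin height. The other things were not touched, and the job was handed in at about 35 s.

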